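# Press the glued corner of a gift box to the mark

### The arm

A 6-joint arm with a two-finger parallel gripper is mounted at the origin on the work surface. World frame = base frame: x ahead of the robot, y to its left, z up, the work surface at z = 0. Lengths are in m, angles in rad, forces in N, time in s.
With the tool pointing down it reaches from about 0.225 to 0.875 m from the base axis. Payload 3.4 kg.
Tool frame: the origin (TCP) lies between the finger pads; the fingertips stand 8 mm ahead of it and the grasp point (between the pads) lies 11 mm behind it; z points along the fingers, y is the line along which they close (so a half turn about z gives the same grasp; the last joint's range is limited). The gripper opens to 85 mm and grips with 20 to 120 N. Pads are 22 mm wide; open, the fingers measure 114 mm over their backs; the gripper's body (76 mm by 85 mm) begins 54 mm behind the grasp point. The pads swing forward as they close: fully open they stand 13 mm farther back than shut.
Start: joints at [-1.346, 0.276, 1.505, -0, 1.361, -0.121], TCP at [0.195, -0.541, 0.239] pointing down, gripper open.
Joint ranges: [-2.89, 2.89], [-0.75, 2.08], [0.22, 2.7], [-1.18, 4.32], [0.11, 2.71], [-2.7, 2.7]. Speed limits (rad/s): [2.57, 2.57, 3.14, 3.14, 3.14, 3.14].

### API

Orientations are given as a unit quaternion [w, x, y, z].
In Python, from rig import manip gives the robot as it stands.
- The arm moves only by the tool move_arm, never from a script. Its argument "deltas" is a list that holds one entry, the list of rows, each a list of 5 numbers: the shift along the tool's x, y, z normalised to -1 to 1, where 1 is 80 cm, then the turn about the tool's z normalised to -1 to 1, where 1 is 120 degrees, then the closure, from -1 (fully open) to 1 (shut). In form: [[[tx, ty, tz, twist, grip], ...]]. A call has 1 to 12 rows; each row is the pose to reach, as a shift and turn from the pose commanded when the call began, along the tool's axes at that moment; what a row does not reach only later rows make up. A row lasts 1/10 s, in which the tool goes at most 50 mm and 8.59 degrees, less where a joint would pass 70% of its speed; a pose out of reach is approached as far as the arm can. A call with a number of a shift or a turn outside -1 to 1 is refused whole. A call with a gripper value outside its range is refused whole. The fingers move at their own pace and stop on an object; "squeeze" is the grip in N (left out, the last holds). Time passes only in rows, so rows that repeat a pose let the fingers close. It gives the time, the measured TCP pose, the force, the opening and the grip force at its end, in the units of the state.
- manip.get_state(): the state, without advancing time (a new reading comes with each control period).
- manip.get_image(name): name is "scene" or "side" or "wrist"; returns the picture (384x512x3 uint8, red, green, blue); there is no depth.
- manip.camera_params(name): a dict with "fx", "fy", "cx", "cy" (pixels), "R" (3x3) and "t" (3): a world point X has camera coordinates R X + t; the wrist camera has in their place "tool_from_camera" (4x4, takes a point from camera to tool coordinates, whose origin is the TCP and whose axes are the flange's). Camera axes: x right, y down, z forward; pixel columns grow to the right and rows downward; lengths in m; the calibration is good to about 2 mm. The wrist camera is an equidistant fisheye: a pixel r from the principal point sees the ray r / f radians off the axis. A picture is of the moment at which its call begins: read the wrist's pose just before it. camera_params takes no time and is no camera call.
- manip.sign_off(): hands the job in; it is judged then, once.
The state is a dict: "clock": time; "qpos": joint angles; "qd": joint speeds; "effort": joint torques, N m; "position": TCP position; "ee_rot": TCP orientation; "contact_force": force on the tool from outside, world axes, zero at the start; "moment": the same for the moment, N m; "width": finger opening in m; "gripper_force": force on a finger pad.
Only numpy, scipy, OpenCV 4.12 (cv2) and the standard library are available. Lean on these libraries where they do the work, as an engineer would, in place of code of your own. Each camera call takes 0.05 s, during which the arm holds its last target. There are 200 camera calls.

### The job

The kraft gift box lies in the spring-backed tilting cradle of the pressing stand, and its freshly glued corner is marked with a green dot. With the fingertips press that corner of the box down until the stand's black pointer is over the red band on the dial, not well past it, keep it there for two seconds, then let go so that the cradle springs back level. Press on the box only, not on the stand, do not lift the box or shift it out of its place, and leave everything else on the bench where it is.

Things in the scene. Friction and masses are not known exactly. Their poses are not given: they have to be found in the camera images.
- glued_corner (a point): centre of the green dot (20 mm across) on the gift box's top face, 17 mm in from the corner, 92 mm above the table at rest: press here. It lies 61 mm from the pivot line, which is level with the top face, so the dot goes almost straight down: 7 to 15 mm to reach the band. The spring resists there with about 2.5 N at rest, and about 0.7 N more per mm
- gift_box: loose gift box (brown card, 110 x 110 x 40 mm, about 0.2 kg) lying in the cradle between 12 mm high lips; its top stands 28 mm above them. Origin at the centre of its underside, x and y along its sides, z up; the green dot is at the corner towards its -x and -y
- stand: fixed pressing stand: grey base 250 x 170 x 12 mm, dark steel tilting cradle between two bearing posts (106 mm either side of the origin along x, 104 mm high). Origin at the underside, below the cradle's middle; z up. The pivot line runs along its x, 92 mm above the table. The glued corner is on its -y side. The dial and pointer stand upright 105 to 151 mm out on its +x side, up to 285 mm high
- cradle (a joint): tilt of the cradle in rad: 0 level (at its stop), growing as the glued corner goes down, at most 0.40; a spring brings it back. Only the glued side can be pressed down
- pointer_tip (a point): tip of the black pointer, rigid with the cradle, 180 mm from the pivot line (straight above it when level). It swings towards the stand's -y side as the corner is pressed, 180 mm per rad
- red_band (a point): the middle of the red band, at the same radius (180 mm from the pivot line) and in the plane of the pointer, so that the pointer tip coincides with it when exactly on the mark. The band is 14 mm wide along the arc and stands 0.12 to 0.24 rad from the pointer's rest. y axis along the arc, pointing back to the pointer's rest position
- glue_jar: glue jar with a yellow cap, 56 mm across, 75 mm tall; stands close beside the stand. Leave alone. Origin at the centre of its underside
- tape_roll: amber roll of packing tape lying flat, 84 mm across, 45 mm tall. Leave alone. Origin at the centre of its underside
- ribbon_spool: blue ribbon spool, 60 mm across, 42 mm tall. Leave alone. Origin at the centre of its underside
- small_box: small red box 60 x 60 x 50 mm. Leave alone. Origin at the centre of its underside
- white_bottle: white plastic bottle, 60 mm across, 160 mm tall. Leave alone. Origin at the centre of its underside
- glue_brush: glue brush lying on the table. Leave alone
There are look-alikes about, which are no part of the job. Leave any pink or purple look-alike of the gift_box alone.

How it is judged:
By the outcome, as a careful person would: the job done as asked, in the order asked, and still so for the second after the job is handed in, with the robot touching nothing.
It also fails if it takes over 38 s, if anything falls off the work surface, if the arm or the gripper's body presses on something with over 40 N, if the wrist force passes 120 N, or if a joint passes its speed limit or range.

## Working session

There is one attempt and no reset: what is moved stays moved. The work goes in short steps, Python scripts to look and compute and a tool call to move; the robot and the scene stay as the last step left them, time stands still between calls to the robot, and variables do not carry over. Pictures are saved under pics/ and viewed, at most 10 in all, crops included, and the job is handed in when it is done.

Besides the shell and the picture viewer there is one more tool, called after "Call:" as name(argument=value, ...), one argument or row to a line, values as JSON. move_arm: Moves the arm, as the interface text tells. Scaled input: -1 to 1 covers 80 cm each way for a shift and 120 degrees each way for a turn. Its arguments: {"type":"object","properties":{"deltas":{"type":"array","items":{"type":"array","items":{"type":"array","items":{"type":"number","minimum":-1,"maximum":1}}}},"squeeze":{"type":"number"}},"required":["deltas"]}

```bash
mkdir -p pics; python3 - <<'E'
from rig import manip
import cv2,numpy as np
for n in("scene","side"):
    cv2.imwrite(f"pics/{n}0.png",manip.get_image(n)[:,:,::-1])
    p=manip.camera_params(n);print(n,p)
s=manip.get_state();print(s['clock'],s['position'],s['ee_rot'],s['width'],s['contact_force'])
E
```

```text
scene {'fx': 474.35423381034934, 'fy': 474.35423381034934, 'cx': 254.66649927597334, 'cy': 196.44757795719732, 'R': array([[ 1.63490747e-04,  9.99970699e-01, -7.65345365e-03],
       [ 7.23115893e-01, -5.40466425e-03, -6.90705578e-01],
       [-6.90726703e-01, -5.42141000e-03, -7.23095588e-01]]), 't': array([-1.54295190e-03, -2.13597129e-01,  1.80326505e+00])}
side {'fx': 432.0209493214212, 'fy': 432.0209493214212, 'cx': 254.177587515084, 'cy': 188.5271797368824, 'R': array([[-0.77184762, -0.6356791 , -0.01278057],
       [-0.35224967,  0.44426651, -0.82373991],
       [ 0.52931222, -0.63129973, -0.5668238 ]]), 't': array([0.32846141, 0.28757348, 1.15047024])}
0.1 [ 0.19477134 -0.54052982  0.23851132] [-8.22443033e-04  9.85092051e-01  1.72026079e-01 -4.32350183e-05] 0.08549326332935875 [-0.43471915 -0.80388957 -0.32701161]
```

View pics/scene0.png

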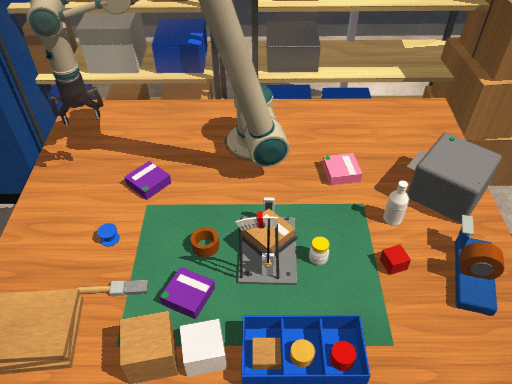

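View pics/side0.png

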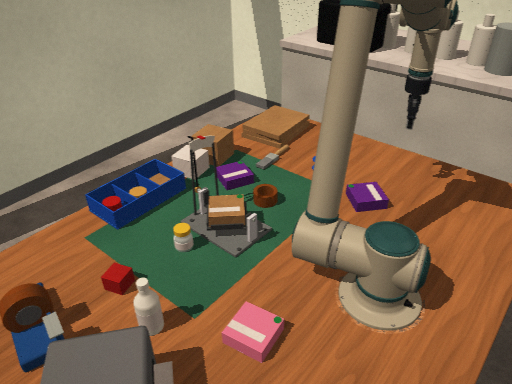

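The candidates for the gift box in the scene view are brown in the stand at (268,230), purple at (148,180) and (187,292), and pink at (342,168). The brown box in the stand fits the description. I'll check it in a close crop.

```bash
python3 - <<'E'
import cv2,numpy as np
a=cv2.imread("pics/scene0.png")[185:295,215:345]; b=cv2.imread("pics/side0.png")[125:255,165:285]
a=cv2.resize(a,(390,330),interpolation=cv2.INTER_CUBIC);b=cv2.resize(b,(400,433),interpolation=cv2.INTER_CUBIC)
c=np.zeros((433,790,3),np.uint8);c[:330,:390]=a;c[:,390:]=b;cv2.imwrite("pics/crop0.png",c)
E
```

```text
(no output)
```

View pics/crop0.png

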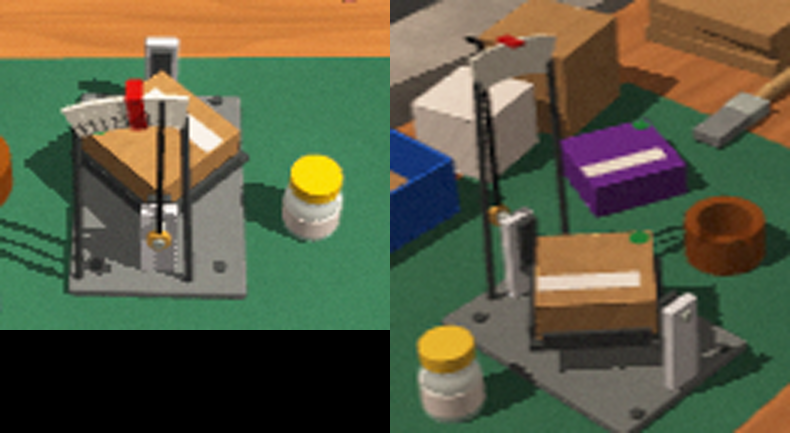

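The crop confirms it: a brown kraft box sits turned about 45° in the cradle, with the green dot at about (240,196) in the side view. In the scene view the dot is hidden behind the dial, near (245,232). Next I locate the dot, the red band and the pointer.

```bash
cat >h.py <<'E'
import cv2,numpy as np
from rig import manip
P={n:manip.camera_params(n) for n in("scene","side")}
def ray(n,uv):
    p=P[n];d=p['R'].T@np.array([(uv[0]-p['cx'])/p['fx'],(uv[1]-p['cy'])/p['fy'],1]);return -p['R'].T@p['t'],d
def plane(n,uv,z):
    o,d=ray(n,uv);return o+d*(z-o[2])/d[2]
def proj(n,X):
    p=P[n];c=p['R']@np.array(X)+p['t'];return np.array([p['fx']*c[0]/c[2]+p['cx'],p['fy']*c[1]/c[2]+p['cy']])
def tri(u,v):
    o,d=ray("scene",u);q,e=ray("side",v);d=d/np.linalg.norm(d);e=e/np.linalg.norm(e)
    s=np.linalg.lstsq(np.c_[d,-e],q-o,rcond=None)[0];a,b=o+s[0]*d,q+s[1]*e;return (a+b)/2,np.linalg.norm(a-b)
def blob(im,roi,hue,smin=130,vmin=50):
    x0,y0,x1,y1=roi;h=cv2.cvtColor(im[y0:y1,x0:x1],cv2.COLOR_BGR2HSV)
    H=h[...,0].astype(int);m=(np.abs((H-hue+90)%180-90)<10)&(h[...,1]>smin)&(h[...,2]>vmin)
    y,x=np.nonzero(m);return np.array([x.mean()+x0,y.mean()+y0]),len(x),(x.min()+x0,x.max()+x0,y.min()+y0,y.max()+y0)
E
python3 - <<'E'
from h import *
sc=cv2.imread("pics/scene0.png");sd=cv2.imread("pics/side0.png")
print(sd[194:199,234:248][:,:,::-1].tolist()[2])
g=blob(sd,(232,190,250,202),60,150,100);print("dot",g,plane("side",g[0],.092))
r=blob(sc,(250,205,270,235),0,170,100);q=blob(sd,(190,130,215,150),0,170,100);print(r,q,tri(r[0],q[0]))
# stand base corners (top z=.012) from scene crop
for u in((238,281),(297,282),(295,218)):print(plane("scene",u,.012))
# posts tops & box corner
print("jar cap",plane("scene",(320,243),.075))
E
```

```text
[[170, 118, 69], [172, 121, 70], [144, 121, 65], [38, 123, 52], [33, 121, 50], [31, 118, 48], [36, 121, 52], [34, 120, 46], [82, 120, 53], [121, 116, 68], [53, 98, 68], [56, 103, 72], [55, 101, 68], [57, 101, 69]]
dot (array([239.15384615, 195.76923077]), 13, (np.int64(237), np.int64(241), np.int64(194), np.int64(197))) [ 0.50571574 -0.02363997  0.092     ]
(array([259.65384615, 218.52564103]), 78, (np.int64(257), np.int64(263), np.int64(211), np.int64(228))) (array([200.3, 136.7]), 20, (np.int64(197), np.int64(204), np.int64(135), np.int64(138))) (array([0.62985283, 0.01194537, 0.27546658]), np.float64(0.009677962067638109))
[ 0.63996569 -0.04600185  0.012     ]
[0.6442069  0.12191993 0.012     ]
[0.40304351 0.13043197 0.012     ]
jar cap [0.55376445 0.19010463 0.075     ]
```

Call:
move_arm(
  deltas=[
    [[0.585, -0.476, 0, 0, 1], [0.585, -0.476, 0, 0, 1], [0.585, -0.476, 0, 0, 1], [0.585, -0.476, 0, 0, 1], [0.585, -0.476, 0, 0, 1], [0.585, -0.476, 0, 0, 1], [0.585, -0.476, 0, 0, 1], [0.585, -0.476, 0, 0, 1], [0.585, -0.476, 0, 0, 1], [0.585, -0.476, 0, 0, 1], [0.585, -0.476, 0, 0, 1], [0.585, -0.476, 0, 0, 1]],
  ],
  squeeze=20,
)

```text
clock: 1.3
position: [0.5049, -0.0249, 0.2391]
ee_rot: [0.0, 0.985, 0.172, -0.0]
contact_force: [0.1, -0.9, 0.4]
width: -0.0002
gripper_force: 0.0
```

Call:
move_arm(
  deltas=[
    [[0, 0, 0, 0, 1], [0, 0, 0, 0, 1], [0, 0, 0, 0, 1]],
  ],
)

```text
clock: 1.6
position: [0.5036, -0.0277, 0.2389]
ee_rot: [0.0, 0.985, 0.172, -0.001]
contact_force: [-0.8, -0.2, -1.0]
width: -0.0001
gripper_force: 0.0
```

```bash
python3 - <<'E'
from h import *
s=manip.get_state();im=manip.get_image("wrist")[:,:,::-1]
cv2.imwrite("pics/w1.png",im);print(s['clock'],s['position'],s['ee_rot'],s['width'],s['contact_force']);np.save("s1.npy",np.r_[s['position'],s['ee_rot']]);print(manip.camera_params("wrist"))
E
```

```text
1.6 [ 0.50360387 -0.02773405  0.23891098] [ 2.04821434e-04  9.85131706e-01  1.71799047e-01 -7.53267256e-04] -0.00010154066355538626 [-0.84658369 -0.19690042 -1.01329552]
{'fx': 297.3186396354542, 'fy': 297.3186396354542, 'cx': 259.0480194043885, 'cy': 193.31912491857173, 'tool_from_camera': array([[-2.03107237e-04, -9.59341724e-01, -2.82247081e-01,
         7.18533703e-02],
       [ 9.99999239e-01, -5.38394176e-04,  1.11036370e-03,
        -5.14451941e-04],
       [-1.21717841e-03, -2.82246640e-01,  9.59341103e-01,
        -1.33881633e-01],
       [ 0.00000000e+00,  0.00000000e+00,  0.00000000e+00,
         1.00000000e+00]])}
```

View pics/w1.png

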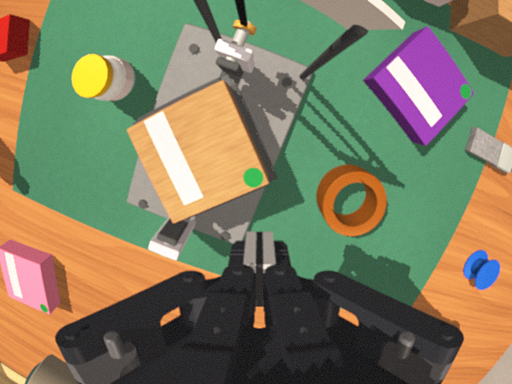

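The wrist view shows the closed fingers at (258,245) and the green dot on the gift box at (253,177). I'll compute the dot position and the box corners from this view.

```bash
cat >>h.py <<'E'
from scipy.spatial.transform import Rotation as Ro
def wplane(uv,z,st):
    p=manip.camera_params("wrist");T=p['tool_from_camera'];x=(uv[0]-p['cx'])/p['fx'];y=(uv[1]-p['cy'])/p['fx'];r=np.hypot(x,y)
    d=T[:3,:3]@np.array([x/r*np.sin(r),y/r*np.sin(r),np.cos(r)]);R=Ro.from_quat(np.roll(st[3:],-1)).as_matrix()
    o=st[:3]+R@T[:3,3];d=R@d;return o+d*(z-o[2])/d[2]
E
python3 - <<'E'
from h import *
im=cv2.imread("pics/w1.png");st=np.load("s1.npy")
g=blob(im,(240,164,266,190),60,190,80);print(g)
X=wplane(g[0],.092,st);print("dot",X)
C=[wplane(u,.092,st) for u in((127,129),(222,82),(268,182),(172,221))];print(np.round(C,4));m=np.mean(C,0);print("centre",m,"dir to dot",m-X,np.linalg.norm(m-X))
R=Ro.from_quat(np.roll(st[3:],-1)).as_matrix();print("delta norm",R.T@(X-st[:3])/.8)
E
```

```text
h.py:16: RuntimeWarning: Mean of empty slice.
  y,x=np.nonzero(m);return np.array([x.mean()+x0,y.mean()+y0]),len(x),(x.min()+x0,x.max()+x0,y.min()+y0,y.max()+y0)
  ret = ret.dtype.type(ret / rcount)
Traceback (most recent call last):
  File "h.py", line 16, in blob
    y,x=np.nonzero(m);return np.array([x.mean()+x0,y.mean()+y0]),len(x),(x.min()+x0,x.max()+x0,y.min()+y0,y.max()+y0)
                                                                         ~~~~~^^
ValueError: zero-size array to reduction operation minimum which has no identity
```

```bash
python3 - <<'E'
from h import *
im=cv2.imread("pics/w1.png");st=np.load("s1.npy")
print(cv2.cvtColor(im[177:178,253:254],cv2.COLOR_BGR2HSV),im[177,253])
h=im[162:192,238:268].astype(int);m=(h[...,1]-h[...,2]>60)&(h[...,1]>110);y,x=np.nonzero(m);g=np.array([x.mean()+238,y.mean()+162]);print(g,len(x))
X=wplane(g,.092,st);print("dot",X)
C=[wplane(u,.092,st) for u in((127,129),(222,82),(268,182),(172,221))];print(np.round(C,4));m=np.mean(C,0);print("centre",m,"dir to dot",m-X,np.linalg.norm(m-X))
R=Ro.from_quat(np.roll(st[3:],-1)).as_matrix();print("delta norm",R.T@(X-st[:3])/.8)
E
```

```text
[[[ 67 173 187]]] [ 88 187  60]
[252.89473684 177.19298246] 285
dot [ 0.50653795 -0.02016026  0.092     ]
[[ 0.5118  0.1161  0.092 ]
 [ 0.5832  0.0377  0.092 ]
 [ 0.507  -0.0356  0.092 ]
 [ 0.434   0.0442  0.092 ]]
centre [0.50897836 0.0405728  0.092     ] dir to dot [0.0024404  0.06073305 0.        ] 0.06078206521285402
delta norm [ 0.00694113 -0.00769352  0.18362704]
```

Call:
move_arm(
  deltas=[
    [[0.004, -0.006, 0.06, 0, 1], [0.004, -0.006, 0.12, 0, 1], [0.004, -0.006, 0.15, 0, 1], [0.004, -0.006, 0.165, 0, 1], [0.004, -0.006, 0.165, 0, 1], [0.004, -0.006, 0.165, 0, 1], [0.004, -0.006, 0.165, 0, 1]],
  ],
)

```text
clock: 2.35
position: [0.5072, -0.022, 0.109]
ee_rot: [0.001, 0.985, 0.172, 0.002]
contact_force: [-0.2, 1.4, 0.7]
width: -0.0001
gripper_force: 0.0
```

```bash
python3 - <<'E'
from h import *
s=manip.get_state();print(s['clock'],s['position'],s['contact_force'])
im=[manip.get_image(n)[:,:,::-1] for n in("scene","wrist")]
for n,i in zip("sw",im):cv2.imwrite(f"pics/{n}2full.png",i)
a=cv2.resize(im[0][195:275,225:305],(400,400),interpolation=cv2.INTER_CUBIC);b=cv2.resize(im[1][150:270,190:310],(400,400),interpolation=cv2.INTER_CUBIC)
cv2.imwrite("pics/c2.png",np.hstack([a,b]))
E
```

```text
2.35 [ 0.50718702 -0.02201952  0.10901161] [-0.24564353  1.36678914  0.71847707]
```

View pics/c2.png

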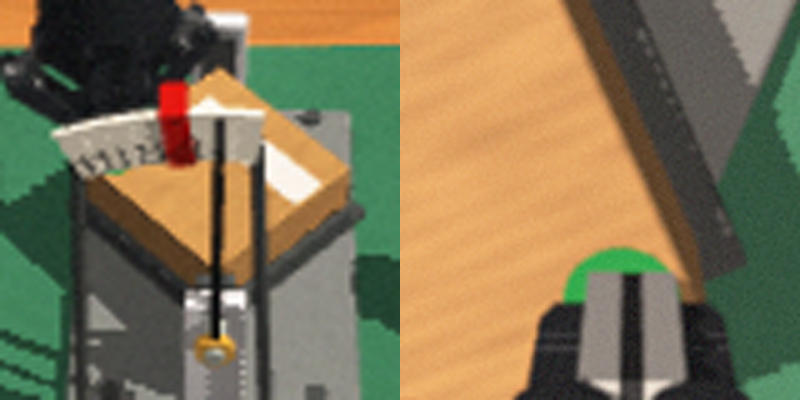

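Fingertips are over the dot, seen at wrist crop (625,275). In the scene crop the pointer tip is at (219,120) and the band centre at (177,125). The estimated tilt needed is about 0.13 rad, or 8 mm at the dot. I'll press in steps.

Call:
move_arm(
  deltas=[
    [[0, 0, 0.006, 0, 1], [0, 0, 0.01, 0, 1], [0, 0, 0.013, 0, 1], [0, 0, 0.016, 0, 1], [0, 0, 0.016, 0, 1], [0, 0, 0.016, 0, 1]],
  ],
)

```text
clock: 3.05
position: [0.5061, -0.0212, 0.0951]
ee_rot: [0.0, 0.985, 0.172, 0.0]
contact_force: [-0.9, 0.2, 7.5]
width: 0.0001
gripper_force: 3.4
```

```bash
cat >m.py <<'E'
from h import *
import sys
s=manip.get_state();im=manip.get_image("scene")[:,:,::-1];cv2.imwrite(f"pics/{sys.argv[1]}.png",im)
print(s['clock'],s['position'],s['contact_force'])
def ang(u):   # ray onto pointer plane through the pivot hub, yaw about -2 deg
    o,d=ray("scene",u);n=np.array([1,-.035,0]);hub=np.array([.5090+.128,.0405-.0045,.092]);X=o+d*(n@(hub-o))/(n@d);e=X-hub;return -e[1]/e[2],np.hypot(e[1],e[2])
i=im.astype(int)
for row in range(219,262,4):
    dk=[x for x in range(246,275) if i[row,x].sum()<130]; print(row,dk,end=' ')
print()
rd=(i[...,2]>120)&(i[...,1]<60)&(i[...,0]<60)
for row in range(212,229,2):
    x=np.nonzero(rd[row,245:275])[0]+245
    if len(x):print(row,x.min(),x.max(),"band",np.round(ang((x.mean(),row)),3))
for row in range(222,260,6):
    x=np.array([x for x in range(246,275) if i[row,x].sum()<150])
    x=x[x<272] if len(x) else x
    if len(x):print("ptr",row,x,np.round(ang((x.mean(),row)),3))
E
python3 m.py p3
```

```text
3.05 [ 0.50607509 -0.02119311  0.09512196] [-0.90778591  0.18103158  7.54441985]
219 [259, 260, 261, 262] 223 [259, 260, 261, 262, 263] 227 [262, 263] 231 [263, 264] 235 [264] 239 [264, 265] 243 [247, 248, 249, 250, 265] 247 [251, 252, 253, 254, 255, 264, 265, 266] 251 [256, 257, 258, 259, 260, 265, 266] 255 [266, 267] 259 [267] 
212 257 262 band [0.098 0.211]
214 257 261 band [0.107 0.204]
216 257 261 band [0.111 0.197]
218 257 261 band [0.116 0.19 ]
220 257 260 band [0.13  0.182]
222 260 260 band [0.112 0.175]
224 260 260 band [0.117 0.167]
226 261 261 band [0.107 0.159]
ptr 222 [259 261 262] [0.102 0.174]
ptr 228 [263] [0.079 0.151]
ptr 234 [263 264] [0.082 0.127]
ptr 240 [246 247 248 264 265] [0.342 0.107]
ptr 246 [250 251 252 253 254 255 256 264 265 266] [0.368 0.082]
ptr 252 [258 259 260 261 265 266 267] [0.257 0.053]
ptr 258 [266 267] [0.07  0.025]
```

```bash
python3 -c "
import cv2
a=cv2.imread('pics/p3.png')[205:270,240:285];cv2.imwrite('pics/c3.png',cv2.resize(a,(405,585),interpolation=cv2.INTER_NEAREST))"
```

```text
(no output)
```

View pics/c3.png

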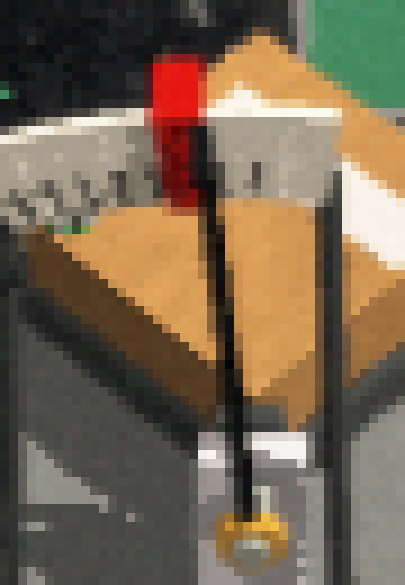

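The pointer tip is at crop (203,125), on the near edge of the red band, whose centre is about 176. It needs about 2.5 mm more.

Call:
move_arm(
  deltas=[
    [[0, 0, 0.002, 0, 1], [0, 0, 0.0035, 0, 1], [0, 0, 0.0035, 0, 1], [0, 0, 0.0035, 0, 1]],
  ],
)

```text
clock: 3.5
position: [0.5061, -0.021, 0.0927]
ee_rot: [-0.0, 0.985, 0.172, 0.001]
contact_force: [-2.0, 1.2, 9.5]
width: 0.0
gripper_force: 4.5
```

```bash
python3 m.py p4|head -3; python3 -c "
import cv2
a=cv2.imread('pics/p4.png')[205:270,240:285];cv2.imwrite('pics/c4.png',cv2.resize(a,(405,585),interpolation=cv2.INTER_NEAREST))"
```

```text
3.5 [ 0.50614095 -0.02098762  0.09270171] [-1.98228305  1.16702678  9.4545317 ]
219 [258, 259, 260] 223 [258, 259, 260] 227 [260, 261] 231 [261] 235 [261, 262] 239 [262, 263] 243 [247, 248, 249, 250, 263, 264] 247 [252, 253, 254, 255, 263, 264, 265] 251 [257, 258, 259, 260, 264, 265] 255 [265, 266] 259 [266, 267] 
212 257 262 band [0.098 0.211]
```

View pics/c4.png

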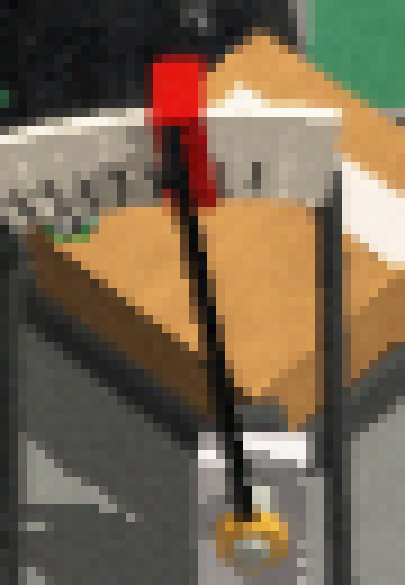

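The pointer tip is at crop (173,125), close to the middle of the band, which spans about 152–206. I'll hold it for 2.4 s here.

Call:
move_arm(
  deltas=[
    [[0, 0, -0.0003, 0, 1], [0, 0, -0.0003, 0, 1], [0, 0, -0.0003, 0, 1], [0, 0, -0.0003, 0, 1], [0, 0, -0.0003, 0, 1], [0, 0, -0.0003, 0, 1], [0, 0, -0.0003, 0, 1], [0, 0, -0.0003, 0, 1], [0, 0, -0.0003, 0, 1], [0, 0, -0.0003, 0, 1], [0, 0, -0.0003, 0, 1], [0, 0, -0.0003, 0, 1]],
  ],
)

```text
clock: 4.75
position: [0.5061, -0.021, 0.093]
ee_rot: [-0.0, 0.985, 0.172, 0.001]
contact_force: [-2.2, 1.1, 9.2]
width: -0.0
gripper_force: 4.4
```

Call:
move_arm(
  deltas=[
    [[0, 0, 0, 0, 1], [0, 0, 0, 0, 1], [0, 0, 0, 0, 1], [0, 0, 0, 0, 1], [0, 0, 0, 0, 1], [0, 0, 0, 0, 1], [0, 0, 0, 0, 1], [0, 0, 0, 0, 1], [0, 0, 0, 0, 1], [0, 0, 0, 0, 1], [0, 0, 0, 0, 1], [0, 0, 0, 0, 1]],
  ],
)

```text
clock: 5.95
position: [0.5061, -0.021, 0.093]
ee_rot: [-0.0, 0.985, 0.172, 0.001]
contact_force: [-1.3, 2.4, 8.5]
width: 0.0002
gripper_force: 4.4
```

```bash
python3 m.py p5|head -2
```

```text
5.95 [ 0.50610978 -0.02101654  0.09298098] [-1.29069567  2.40619724  8.48714171]
219 [258, 259, 260] 223 [258, 259, 260] 227 [260, 261] 231 [261, 262] 235 [262] 239 [262, 263] 243 [247, 248, 249, 250, 263, 264] 247 [252, 253, 254, 255, 263, 264, 265] 251 [257, 258, 259, 260, 264, 265] 255 [266] 259 [266, 267]
```

The pointer held on the band for over 2.4 s. Now I release slowly and back away upward.

Call:
move_arm(
  deltas=[
    [[0, 0, 0, 0, 1], [0, 0, 0, 0, 1], [0, 0, -0.003, 0, 1], [0, 0, -0.006, 0, 1], [0, 0, -0.009, 0, 1], [0, 0, -0.013, 0, 1], [0, 0, -0.02, 0, 1], [0, 0, -0.04, 0, 1], [0, 0, -0.08, 0, 1], [0, 0, -0.13, 0, 1], [0, 0, -0.18, 0, 1], [0, 0, -0.18, 0, 1]],
  ],
)

```text
clock: 7.2
position: [0.5091, -0.0219, 0.2416]
ee_rot: [0.002, 0.985, 0.172, 0.005]
contact_force: [-0.1, 0.0, 0.3]
width: 0.0002
gripper_force: 0.0
```

Call:
move_arm(
  deltas=[
    [[0, 0, 0, 0, 1], [0, 0, 0, 0, 1], [0, 0, 0, 0, 1], [0, 0, 0, 0, 1], [0, 0, 0, 0, 1]],
  ],
)

```text
clock: 7.7
position: [0.5054, -0.0213, 0.235]
ee_rot: [-0.0, 0.985, 0.172, -0.001]
contact_force: [0.1, -0.8, 0.6]
width: -0.0002
gripper_force: 0.0
```

```bash
python3 m.py p6|head -2; python3 - <<'E'
from h import *
im=manip.get_image("wrist")[:,:,::-1];b=cv2.imread('pics/p6.png')[185:295,215:345]
cv2.imwrite("pics/c6.png",np.hstack([cv2.resize(b,(390,330),interpolation=cv2.INTER_CUBIC),cv2.resize(im,(400,330))]))
E
```

```text
7.7 [ 0.50541325 -0.02130331  0.23503576] [ 0.08660119 -0.77486259  0.56924712]
219 [260] 223 [261, 262] 227 [260, 268] 231 [268, 269] 235 [268, 269] 239 [268] 243 [247, 248, 249, 268] 247 [251, 252, 253, 255, 256, 268] 251 [256, 257, 258, 259, 267, 268] 255 [268] 259 [267, 268]
```

View pics/c6.png

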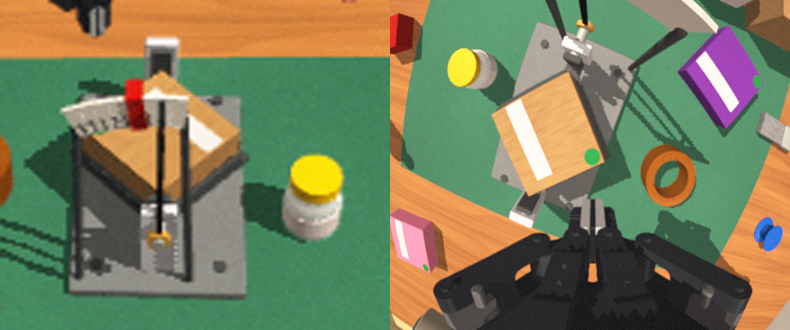

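The pointer is back upright at column 268, the box is in place and level, and the arm is clear.

```bash
python3 -c "
from rig import manip
print(manip.sign_off())"
```

```text
the job is handed in; nothing more can be done
None
```

The job is handed in: I pressed the glued corner until the pointer was near the middle of the red band, held it there for over 2 s and let go, and the cradle sprang back level with the box still in its place.

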